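# Trip the case's paddle latch, raise the lid and stow the torch

## Robot

A 6-joint arm with a two-finger parallel gripper is mounted at the origin on a cart in front of the work surface, level with it; the furniture and walls round the work are solid. World frame = base frame: x ahead of the robot, y to its left, z up, the work surface at z = 0. Lengths are in mm, angles in degrees, forces in N, time in s.
With the tool pointing down it reaches from about 300 to 850 mm from the base axis. Payload 4.2 kg.
Tool frame: the origin (TCP) lies midway between the tips of the shut fingers; the grasp point (between the pads) lies 19 mm behind it (env.tcp_to_grasp is the distance from the TCP to the grasp point, in mm); z points along the fingers, x is the direction in which the jaws open and shut, and the axes are right-handed (so a half turn about z gives the same grasp; the last joint's range is limited). The gripper opens to 91 mm and grips with 3 to 60 N. Pads are 32 mm wide; open, the fingers measure 118 mm over their backs; the gripper's body (76 mm by 178 mm) begins 60 mm behind the grasp point.
Start: joints at [64.859, 18.312, 89.639, -0, 72.044, -1.146], TCP at [233.836, 525.323, 213.976] pointing down, gripper open.
Joint ranges: [-177.97, 177.97], [-48.28, 115.42], [12.27, 149.76], [-77.06, 257.06], [2.81, 150.46], [-146.56, 146.56]. Speed limits (degrees/s): [147.25, 147.25, 180, 180, 180, 180].

## Interface

Orientations are given as [roll, pitch, yaw] about the fixed x, y, z axes, in that order (R = Rz(yaw) Ry(pitch) Rx(roll)).
In Python, from workcell import env gives the robot as it stands.
- The arm moves only by the tool drive_tool, never from a script. Its argument "motion" is a list of rows, each a list of 2 entries, a list of its own where there are three numbers: the shift along the world's x, y, z in m, then the turn, a rotation vector about the world's x, y, z in rad. In form: [[[dx, dy, dz], [wx, wy, wz]], ...]. A call has exactly 10 rows; each row shifts and turns the commanded pose from where the row before left it; what a row does not reach is not made up. A row lasts 1/12 s, in which the tool goes at most 41.7 mm and 7.16 degrees, less where a joint would pass 70% of its speed; a pose out of reach is approached as far as the arm can. A call is refused whole if a number of a shift passes 0.0417 or a number of a turn 0.125, either way. A call with a gripper value outside its range is refused whole. "claw" is the opening, from 0 (shut) to 1 (fully open), set as the call begins (left out, the last holds). The fingers move at their own pace and stop on an object; "force" is the grip in N (left out, the last holds). Time passes only in rows, so rows that do not move let the fingers close, or fill a call up. It gives the time, the measured TCP pose, the force and the opening at its end, in the units of the state.
- env.state(): the state, without advancing time (a new reading comes with each control period).
- env.grab_frame(name): name is "side" or "top"; returns the picture (384x512x3 uint8, red, green, blue); there is no depth.
- env.camera_params(name): a dict with "fov_y" (degrees; the focal length in pixels is half the picture's height over the tangent of half this angle, whatever the lens; pixels are square), "cx", "cy" (the principal point, pixels), "pose" (4x4, takes a point from camera to world coordinates). Camera axes: x right, y down, z forward; pixel columns grow to the right and rows downward; lengths in mm; the calibration is good to about 2 mm. A picture is of the moment at which its call begins. camera_params takes no time and is no camera call.
- env.job_done(): hands the job in, once; it reports no verdict.
The state is a dict: "time_s": time; "qpos": joint angles; "qvel": joint speeds; "effort": joint torques, N m; "ee_pos": TCP position; "ee_rot": TCP orientation; "force": force on the tool from outside, world axes, zero at the start; "torque": the same for the moment, N m; "gripper_width": finger opening in mm.
Only numpy, scipy, OpenCV 4.12 (cv2) and the standard library are available. Lean on these libraries where they do the work, as an engineer would, in place of code of your own. Each camera call takes 0.05 s, during which the arm holds its last target.

## Task

Open the dark blue case by pulling the recessed paddle in the front edge of its lid up to trip the latch, and with it raise the lid until its sprung hinge carries it right back and it stands fully open by itself. Then lay the grey torch flat on the floor of the case, setting it down gently rather than dropping it, and let go. Leave the stapler and the tape roll where they are.

Things in the scene. Friction and masses are not known exactly. Their poses are not given: they have to be found in the camera images.
- case: Dark blue case with silver trim, fixed to the bench; origin under its centre, x front to back, y along its width, z up. Base 195 x 260 x 80 mm; lid 195 x 260 x 40 mm, top of the shut lid 120 mm above the bench. The lid's front edge has a black dish for the latch paddle: 120 mm wide (y), 87 mm deep (x), open at the top and to the front; its floor is 30 mm below the centre of the paddle's bar.
- paddle_bar (a point): Centre of the paddle's steel cross bar: round, 12 mm thick, 102 mm long along y, level with the lid top, 10 mm behind the lid's front face. Behind it is a window (39 mm from bar to pivot plate, 80 mm wide), so one finger can go in front of the bar and one behind, down towards the dish floor. x points from the bar to the pivot; at rest with the lid shut, axes as the case's.
- paddle_hinge (a point): Pivot axis (along the case's y) of the paddle, carried by the lid: 65 mm behind the bar; with the lid shut level with the bar, 120 mm in front of (case -x) and 34 mm above the lid hinge.
- paddle (a joint): Paddle angle, rad: 0 at rest in the dish, 0.6 at its stop with the bar pulled up (it swings up and back about the paddle pivot). A spring (1 N at the bar at rest, 2.5 N at the stop) returns it. The latch bolt is withdrawn from about 0.3 rad on; below that it holds the lid shut however hard one pulls.
- lid_hinge (a point): Centre of the lid's hinge axis at the top of the case's back wall, 80 mm above the bench; fixed to the case. Axes are the case's: x from front to back, y along the hinge, z up. With the lid shut the bar's centre is 185 mm in front of (case -x) and 34 mm above this point.
- lid (a joint): Lid angle, rad: 0 shut and latched, 1.57 fully open against its stop, upright (front edge goes up and back). Once unlatched, about 2 N at the bar raises it. The sprung hinge helps: let go beyond about 0.85 rad it rises by itself to its stop within 2 s and stays; let go below about 0.7 rad it falls back (to 0.08, ajar on the bolt).
- case_floor (a point): Centre of the case's inner floor (grey lining), 40 mm above the bench; axes are the case's. Clear floor 185 mm (x) by 250 mm (y), walls 5 mm thick and 40 mm high above the floor. A small steel striker, 40 mm wide, sticks 6 mm in from the middle of the front wall, 28 to 34 mm above the floor.
- torch_center (a point): Centre (half-way up) of the grey pocket torch lying on the bench: 124 mm long along its y axis, body 28 mm wide (x), 34 mm high (z), 0.08 to 0.17 kg. It lies either to the left or to the right of the case, with at least 30 mm free round it.
- stapler_center (a point): Centre (half-way up) of the red stapler, 136 mm long along its y axis, 32 mm wide, 43 mm high; on the other side of the case from the torch. Leave it alone.
- tape_center (a point): Centre of the tan tape roll standing flat on the bench, 106 mm across, 48 mm high. Leave it alone.
- torch: The torch itself; origin at the centre of its underside.

How it is judged:
By the outcome, as a careful person would: the job done as asked, in the order asked, and still so for the second after the job is handed in, with the robot touching nothing.
It also fails if it takes over 61 s, if anything falls off the work surface, if the arm or the gripper's body presses on something with over 40 N, if the wrist force passes 120 N, or if a joint passes its speed limit or range.

## Working session

There is one attempt and no reset: what is moved stays moved. The work goes in short steps, Python scripts to look and compute and a tool call to move; the robot and the scene stay as the last step left them, time stands still between calls to the robot, and variables do not carry over. Pictures are saved under pics/ and viewed, and the job is handed in when it is done.

Besides the shell and the picture viewer there is one more tool, called after "Request:" by a JSON object that holds its "fn" and its "kwargs", one argument or row to a line. drive_tool: Moves the arm, as the interface text tells. Its arguments: {"type":"object","properties":{"motion":{"type":"array","items":{"type":"array"}},"claw":{"type":"number"},"force":{"type":"number"}},"required":["motion"]}

```bash
mkdir -p pics; ls
python3 - <<'E'
from workcell import env
import cv2
for n in("side","top"):
    im=env.grab_frame(n); cv2.imwrite(f"pics/{n}0.png",im[:,:,::-1]); p=env.camera_params(n); print(n,p)
print(env.state())
E
```

```text
pics
side {'fov_y': 46.12255456339116, 'cx': 261.18423944994106, 'cy': 187.8566123818818, 'pose': array([[ 9.95719035e-01,  7.61258123e-02, -5.24257956e-02,
         6.17576190e+02],
       [ 9.21711729e-02, -8.60302112e-01,  5.01382838e-01,
        -8.00156331e+02],
       [-6.93384686e-03, -5.04068583e-01, -8.63635795e-01,
         1.44720674e+03],
       [ 0.00000000e+00,  0.00000000e+00,  0.00000000e+00,
         1.00000000e+00]])}
top {'fov_y': 45.17368103708088, 'cx': 256.1763652133503, 'cy': 186.81011405322752, 'pose': array([[-1.81013490e-02, -9.93100491e-01,  1.15860937e-01,
         4.22052077e+02],
       [-9.99827483e-01,  1.74965597e-02, -6.23492478e-03,
        -1.50219175e+01],
       [ 4.16473906e-03, -1.15953810e-01, -9.93245875e-01,
         1.33427592e+03],
       [ 0.00000000e+00,  0.00000000e+00,  0.00000000e+00,
         1.00000000e+00]])}
{'time_s': 0.1, 'qpos': array([ 6.48589994e+01,  1.83472948e+01,  8.96989922e+01, -1.87004507e-04,
        7.20440383e+01, -1.14651860e+00]), 'qvel': array([ 0.11367926, -0.07274311, -0.15119025,  0.01038292,  0.11246247,
       -0.04904773]), 'effort': array([ 1.19884386e-03, -4.13332736e+01, -2.32511401e+01,  7.29747419e-02,
        4.22488467e-02, -2.49164469e-05]), 'ee_pos': array([233.63759812, 524.90125891, 213.21407783]), 'ee_rot': array([-1.79998370e+02,  9.03107507e-02,  6.60055771e+01]), 'force': array([-0.12275048, -0.25802935,  0.13181414]), 'torque': array([ 0.0172461 , -0.00463004,  0.07239709]), 'gripper_width': 90.85105939935154}
```

View pics/side0.png

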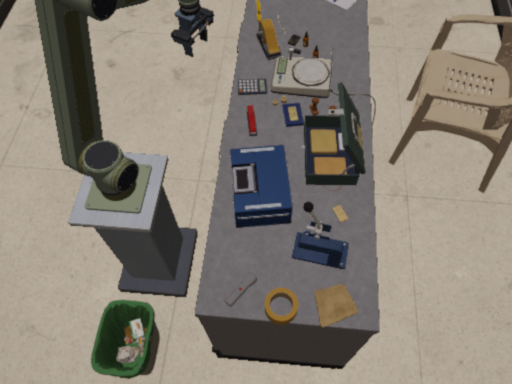

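View pics/top0.png

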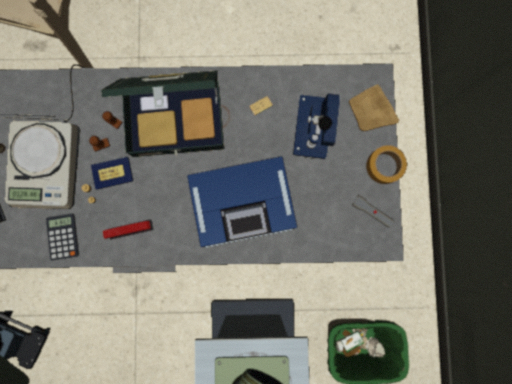

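The case is at about (242,203) in the top view with its front towards the robot. The stapler is at (128,229), on the robot's left. The torch is faint, at about (374,210) on the right. I'll enlarge these areas.

Run:
```python
import cv2
t=cv2.imread("pics/top0.png");s=cv2.imread("pics/side0.png")
cv2.imwrite("pics/c1.png",cv2.resize(t[145:265,170:310],None,fx=5,fy=5,interpolation=cv2.INTER_CUBIC)[:600])
a=cv2.resize(t[180:240,340:410],None,fx=8,fy=8,interpolation=cv2.INTER_CUBIC);a=cv2.convertScaleAbs(a,alpha=1.5)
cv2.imwrite("pics/c2.png",a)
a=cv2.resize(s[265:315,210:270],None,fx=8,fy=8,interpolation=cv2.INTER_CUBIC);a=cv2.convertScaleAbs(a,alpha=1.5)
cv2.imwrite("pics/c3.png",a)
cv2.imwrite("pics/c4.png",cv2.resize(s[140:230,220:300],None,fx=6,fy=6,interpolation=cv2.INTER_CUBIC))
```

```text
(no output)
```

View pics/c1.png

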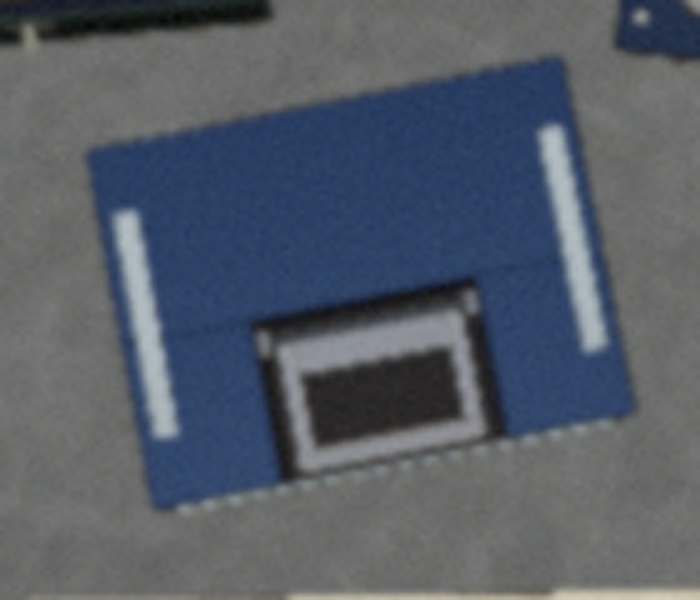

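View pics/c2.png

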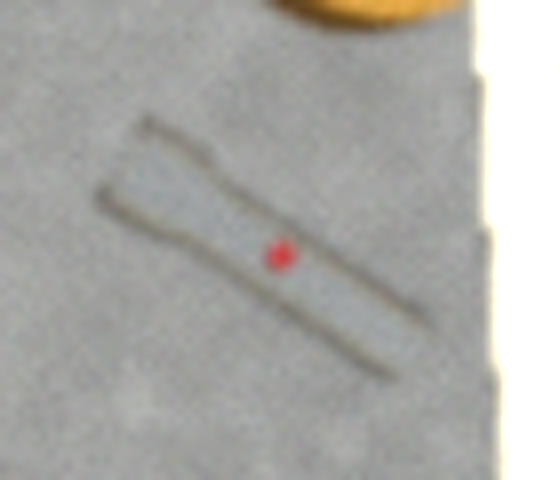

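View pics/c3.png

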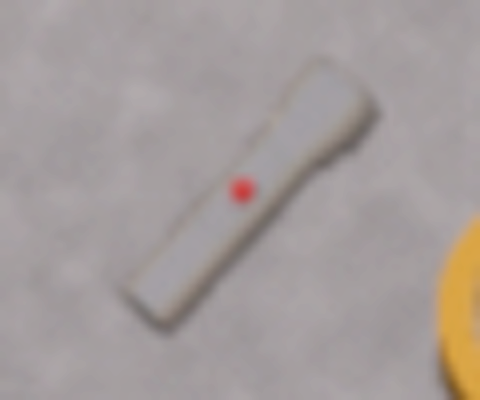

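View pics/c4.png

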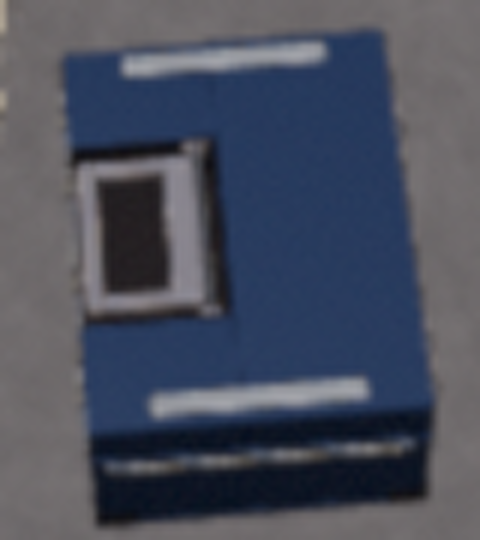

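```bash
cat > h.py <<'E'
import numpy as np
from workcell import env
def ray(n,uv,z):
    p=env.camera_params(n);f=192/np.tan(np.radians(p['fov_y']/2));T=p['pose']
    d=T[:3,:3]@np.array([(uv[0]-p['cx'])/f,(uv[1]-p['cy'])/f,1]);o=T[:3,3]
    return o+d*(z-o[2])/d[2]
def proj(n,P):
    p=env.camera_params(n);f=192/np.tan(np.radians(p['fov_y']/2));T=p['pose']
    c=T[:3,:3].T@(np.asarray(P,float)-T[:3,3]);return np.array([p['cx']+f*c[0]/c[2],p['cy']+f*c[1]/c[2]])
E
python3 - <<'E'
from h import *
np.set_printoptions(precision=1,suppress=True)
def cr(pts,s,o): return [((a+.5)/s-.5+o[0],(b+.5)/s-.5+o[1]) for a,b in pts]
# order FL BL BR FR
for n,c in(("top",cr([(157,510),(90,152),(562,57),(635,412)],5,(170,145))),("side",cr([(66,55),(382,33),(432,405),(97,437)],6,(220,140)))):
    P=np.array([ray(n,u,120) for u in c])[:,:2]
    print(n,P.tolist(),P.mean(0)); e=P[1]-P[0];e2=P[2]-P[3];w=P[0]-P[3];w2=P[1]-P[2]
    for v in(e,e2,w,w2): print(np.linalg.norm(v),np.degrees(np.arctan2(v[1],v[0])))
for n,c in(("top",cr([(150,118),(100,195),(430,325),(390,378),(280,256)],8,(340,180))),("side",cr([(325,58),(375,105),(165,325),(128,290),(242,190)],8,(210,265)))):
    P=np.array([ray(n,u,34 if i==4 else 26) for i,u in enumerate(c)])[:,:2]
    h=P[:2].mean(0);t=P[2:4].mean(0);print(n,P.tolist(),(h+t)/2,np.linalg.norm(h-t),np.degrees(np.arctan2(*(h-t)[::-1])))
E
```

```text
top [[409.2647780097276, 124.07703158085833], [598.467286287714, 158.8303938172202], [645.2954132475147, -93.08768835782918], [455.7090667416896, -126.74115099772297]] [527.2  15.8]
192.36783859422374 10.408262377455278
192.55009303836113 10.065721958977578
255.0820116508422 100.49069894736051
256.2334747868009 100.5303126106762
side [[412.5476856829939, 122.58882076931991], [599.8070570045204, 155.18479478304425], [644.458559277984, -94.4076283145173], [461.95823583856713, -130.61431124306716]] [529.7  13.2]
190.07516847194094 9.87445702094627
186.05722760532666 11.221340842653012
257.97912420883733 101.0420433924797
253.55499269978753 100.14278510580667
top [[547.9999870575934, -313.9964069696398], [520.8247503795532, -295.0034989862443], [472.61742272715765, -410.01778739984746], [454.17709849161264, -394.8756100877198], [497.53593215777977, -355.9155204640774]] [ 498.9 -353.5] 120.9822738498417 54.05646278469478
side [[524.7393313846289, -296.91053402224867], [547.1878300130107, -315.0287617211282], [473.1291142781047, -412.48025551719263], [456.6748952641299, -399.9051495702774], [497.84428232010475, -357.7875201491723]] [ 500.4 -356.1] 122.85930270486104 54.66205424878004
```

```bash
cat >> h.py <<'E'
C=np.array([528.,15.]);A=np.radians(10.4)
def case(x,y,z):
    return np.array([C[0]+x*np.cos(A)-y*np.sin(A),C[1]+x*np.sin(A)+y*np.cos(A),z])
E
python3 - <<'E'
from h import *
import cv2
b=case(-87.5,0,114);print(b, [case(-87.5,y,114).round(1) for y in(-51,51)])
for n,o,s,w,h in(("top",(220,195),12,60,48),("side",(225,155),12,50,45)):
    im=cv2.imread(f"pics/{n}0.png")[o[1]:o[1]+h,o[0]:o[0]+w]
    a=cv2.resize(im,None,fx=s,fy=s,interpolation=cv2.INTER_CUBIC)
    for P in [case(-87.5,-51,114),case(-87.5,51,114),case(-48.5,40,114),case(-48.5,-40,114),case(-97.5,-60,120),case(-97.5,60,120)]:
        u=(proj(n,P)-o+.5)*s;cv2.circle(a,tuple(int(v) for v in u),4,(0,0,255),-1)
    cv2.imwrite(f"pics/b{n}.png",a)
E
```

```text
[441.9374963   -0.79542521 114.        ] [array([451.1, -51. , 114. ]), array([432.7,  49.4, 114. ])]
```

View pics/btop.png

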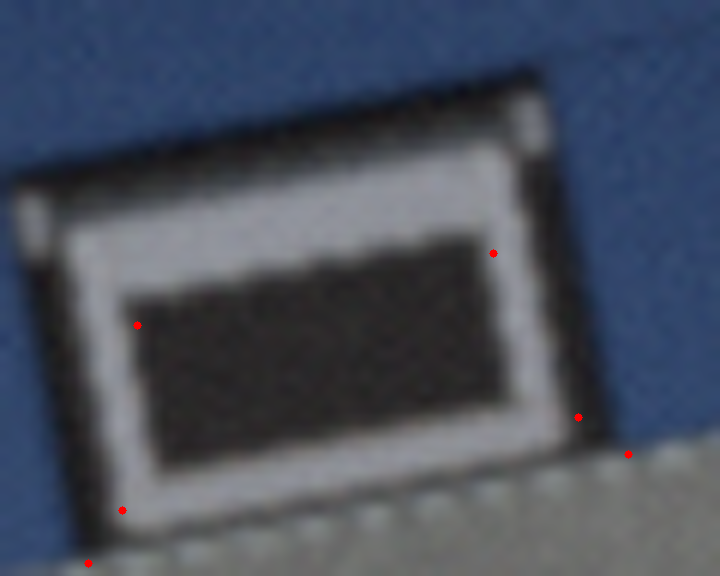

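View pics/bside.png

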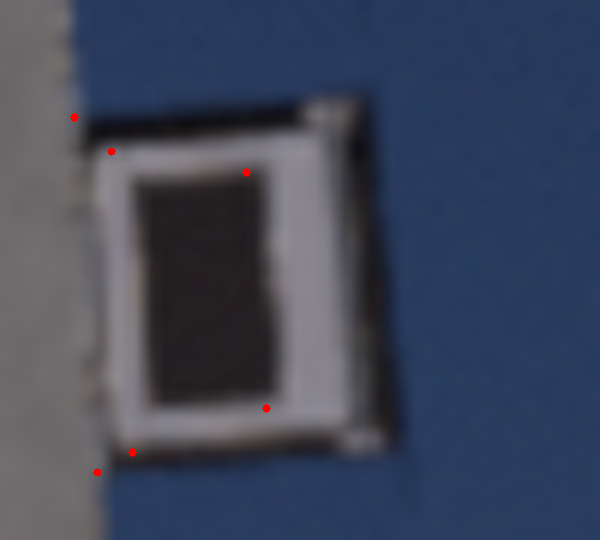

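Request:
{"fn": "drive_tool", "kwargs": {
  "motion": [
    [[0.0104,-0.0263,-0.001],[0,0,-0.0485]],
    [[0.0104,-0.0263,-0.001],[0,0,-0.0485]],
    [[0.0104,-0.0263,-0.001],[0,0,-0.0485]],
    [[0.0104,-0.0263,-0.001],[0,0,-0.0485]],
    [[0.0104,-0.0263,-0.001],[0,0,-0.0485]],
    [[0.0104,-0.0263,-0.001],[0,0,-0.0485]],
    [[0.0104,-0.0263,-0.001],[0,0,-0.0485]],
    [[0.0104,-0.0263,-0.001],[0,0,-0.0485]],
    [[0.0104,-0.0263,-0.001],[0,0,-0.0485]],
    [[0.0104,-0.0263,-0.001],[0,0,-0.0485]]
  ],
  "claw": 0.34,
  "force": 5
}}

```text
time_s: 0.93
ee_pos: [337.8, 260.9, 203.7]
ee_rot: [180.0, 0.0, 38.1]
force: [0.7, 1.0, 0.5]
gripper_width: 31.6
```

Request:
{"fn": "drive_tool", "kwargs": {
  "motion": [
    [[0.0104,-0.0263,-0.001],[0,0,-0.0485]],
    [[0.0104,-0.0263,-0.001],[0,0,-0.0485]],
    [[0.0104,-0.0263,-0.001],[0,0,-0.0485]],
    [[0.0104,-0.0263,-0.001],[0,0,-0.0485]],
    [[0.0104,-0.0263,-0.001],[0,0,-0.0485]],
    [[0.0104,-0.0263,-0.001],[0,0,-0.0485]],
    [[0.0104,-0.0263,-0.001],[0,0,-0.0485]],
    [[0.0104,-0.0263,-0.001],[0,0,-0.0485]],
    [[0.0104,-0.0263,-0.001],[0,0,-0.0485]],
    [[0.0104,-0.0263,-0.001],[0,0,-0.0485]]
  ]
}}

```text
time_s: 1.77
ee_pos: [441.8, -2.1, 193.7]
ee_rot: [-180.0, 0.0, 10.3]
force: [0.4, 0.4, 0.4]
gripper_width: 30.8
```

Request:
{"fn": "drive_tool", "kwargs": {
  "motion": [
    [[0,0,-0.01],[0,0,0]],
    [[0,0,-0.01],[0,0,0]],
    [[0,0,-0.01],[0,0,0]],
    [[0,0,-0.01],[0,0,0]],
    [[0,0,-0.01],[0,0,0]],
    [[0,0,-0.01],[0,0,0]],
    [[0,0,0],[0,0,0]],
    [[0,0,0],[0,0,0]],
    [[0,0,0],[0,0,0]],
    [[0,0,0],[0,0,0]]
  ]
}}

```text
time_s: 2.6
ee_pos: [442.3, -0.7, 134.6]
ee_rot: [180.0, -0.1, 10.4]
force: [-0.5, -0.4, 0.4]
gripper_width: 30.8
```

Run:
```python
from workcell import env
import cv2,numpy as np
L=[]
for n,(x,y) in(("side",(215,130)),("top",(200,180))):
    im=env.grab_frame(n)[y:y+80,x:x+90,::-1]; L.append(cv2.resize(im,(450,400),interpolation=cv2.INTER_CUBIC)[:,:390])
cv2.imwrite("pics/d1.png",np.hstack(L))
```

```text
(no output)
```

View pics/d1.png

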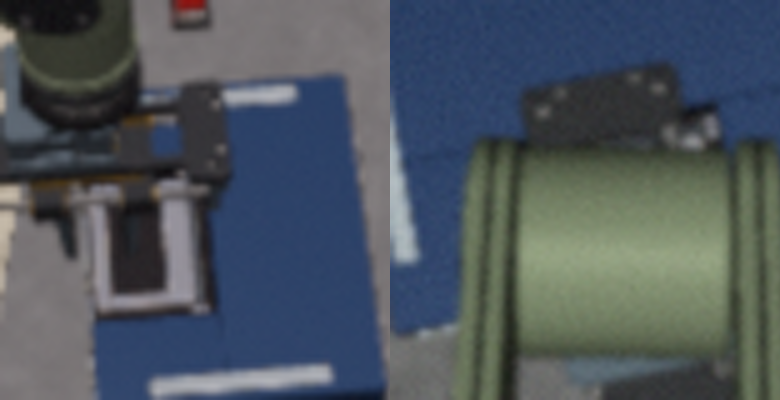

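The left panel shows the hand above the paddle, with one finger in front of the bar at about (65,235). The other finger is hidden. I'll lower carefully.

Request:
{"fn": "drive_tool", "kwargs": {
  "motion": [
    [[0,0,-0.005],[0,0,0]],
    [[0,0,-0.005],[0,0,0]],
    [[0,0,-0.005],[0,0,0]],
    [[0,0,-0.005],[0,0,0]],
    [[0,0,-0.005],[0,0,0]],
    [[0,0,-0.005],[0,0,0]],
    [[0,0,-0.004],[0,0,0]],
    [[0,0,-0.004],[0,0,0]],
    [[0,0,0],[0,0,0]],
    [[0,0,0],[0,0,0]]
  ]
}}

```text
time_s: 3.53
ee_pos: [441.8, -0.7, 95.8]
ee_rot: [-180.0, 0.0, 10.4]
force: [-0.3, -0.2, -0.1]
gripper_width: 31.1
```

Request:
{"fn": "drive_tool", "kwargs": {
  "motion": [
    [[0,0,0],[0,0,0]],
    [[0,0,0],[0,0,0]],
    [[0,0,0],[0,0,0]],
    [[0,0,0],[0,0,0]],
    [[0,0,0],[0,0,0]],
    [[0,0,0],[0,0,0]],
    [[0,0,0],[0,0,0]],
    [[0,0,0],[0,0,0]],
    [[0,0,0],[0,0,0]],
    [[0,0,0],[0,0,0]]
  ],
  "claw": 0,
  "force": 8
}}

```text
time_s: 4.37
ee_pos: [441.8, -0.7, 96.0]
ee_rot: [180.0, 0.0, 10.4]
force: [-0.5, -0.9, 1.7]
gripper_width: 11.8
```

The bar is gripped (11.8 mm opening) with almost no side force. Next I'll compute the linked paddle and lid path.

Run:
```python
from h import *
def pos(t,p):
    x=-120-65*np.cos(p);z=34+65*np.sin(p)
    return np.array([x*np.cos(t)+z*np.sin(t),-x*np.sin(t)+z*np.cos(t)])
k=[(0,0)]+[(0,.042*i) for i in range(1,11)]
k+=[(.03*i,.42) for i in range(1,11)]
k+=[(.3+.035*i,.42-.02*i) for i in range(1,11)]
k+=[(.65+.04*i,.22-.015*i) for i in range(1,11)]
P=np.array([pos(*a) for a in k]);d=np.diff(P,axis=0)
for i,(a,b) in enumerate(d):
    if i%10==0: print(k[i], P[i]-P[0])
    print([round(a*np.cos(A)/1000,4),round(a*np.sin(A)/1000,4),round(b/1000,4)])
```

```text
(0, 0) [0. 0.]
[np.float64(0.0001), np.float64(0.0), np.float64(0.0027)]
[np.float64(0.0002), np.float64(0.0), np.float64(0.0027)]
[np.float64(0.0003), np.float64(0.0001), np.float64(0.0027)]
[np.float64(0.0004), np.float64(0.0001), np.float64(0.0027)]
[np.float64(0.0005), np.float64(0.0001), np.float64(0.0027)]
[np.float64(0.0006), np.float64(0.0001), np.float64(0.0027)]
[np.float64(0.0007), np.float64(0.0001), np.float64(0.0026)]
[np.float64(0.0008), np.float64(0.0002), np.float64(0.0026)]
[np.float64(0.0009), np.float64(0.0002), np.float64(0.0026)]
[np.float64(0.001), np.float64(0.0002), np.float64(0.0025)]
(0, 0.42000000000000004) [ 5.64921888 26.50442945]
[np.float64(0.0019), np.float64(0.0003), np.float64(0.0054)]
[np.float64(0.002), np.float64(0.0004), np.float64(0.0053)]
[np.float64(0.0022), np.float64(0.0004), np.float64(0.0052)]
[np.float64(0.0023), np.float64(0.0004), np.float64(0.0052)]
[np.float64(0.0025), np.float64(0.0005), np.float64(0.0051)]
[np.float64(0.0026), np.float64(0.0005), np.float64(0.005)]
[np.float64(0.0028), np.float64(0.0005), np.float64(0.0049)]
[np.fl
[... 780 characters left out ...]
, np.float64(0.0008), np.float64(0.0033)]
(0.65, 0.21999999999999997) [ 68.1325564  115.37059875]
[np.float64(0.0052), np.float64(0.001), np.float64(0.0039)]
[np.float64(0.0054), np.float64(0.001), np.float64(0.0038)]
[np.float64(0.0055), np.float64(0.001), np.float64(0.0036)]
[np.float64(0.0056), np.float64(0.001), np.float64(0.0033)]
[np.float64(0.0057), np.float64(0.001), np.float64(0.0031)]
[np.float64(0.0058), np.float64(0.0011), np.float64(0.0029)]
[np.float64(0.0059), np.float64(0.0011), np.float64(0.0027)]
[np.float64(0.006), np.float64(0.0011), np.float64(0.0025)]
[np.float64(0.0061), np.float64(0.0011), np.float64(0.0023)]
[np.float64(0.0062), np.float64(0.0011), np.float64(0.002)]
```

Request:
{"fn": "drive_tool", "kwargs": {
  "motion": [
    [[0.0001,0,0.0027],[0,0,0]],
    [[0.0002,0,0.0027],[0,0,0]],
    [[0.0003,0.0001,0.0027],[0,0,0]],
    [[0.0004,0.0001,0.0027],[0,0,0]],
    [[0.0005,0.0001,0.0027],[0,0,0]],
    [[0.0006,0.0001,0.0027],[0,0,0]],
    [[0.0007,0.0001,0.0026],[0,0,0]],
    [[0.0008,0.0002,0.0026],[0,0,0]],
    [[0.0009,0.0002,0.0026],[0,0,0]],
    [[0.001,0.0002,0.0025],[0,0,0]]
  ],
  "force": 20
}}

```text
time_s: 5.2
ee_pos: [446.2, 0.1, 122.5]
ee_rot: [180.0, 0.2, 10.4]
force: [-3.5, -3.8, -4.5]
gripper_width: 11.6
```

Run:
```python
from workcell import env
import cv2,numpy as np
x,y=(215,130)
print(env.state()['force'],env.state()['ee_pos'])
im=env.grab_frame("side")[y:y+100,x:x+100,::-1]; cv2.imwrite("pics/d2.png",cv2.resize(im,(500,500),interpolation=cv2.INTER_CUBIC))
```

```text
[-3.5484602  -3.76976965 -4.48726834] [4.46152686e+02 1.34294120e-01 1.22485095e+02]
```

View pics/d2.png

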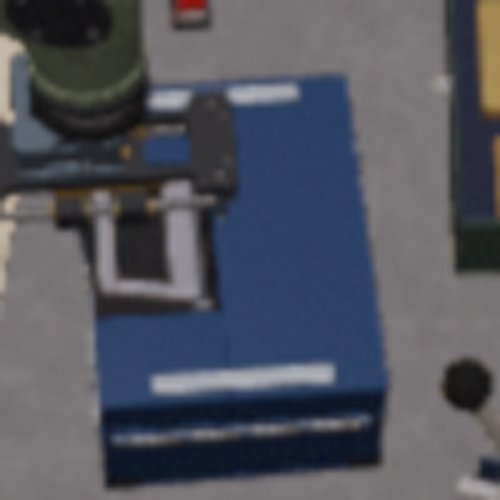

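The paddle is clearly raised, its bar end now at about (108,285), and the forces are small. Next I'll raise the lid.

Request:
{"fn": "drive_tool", "kwargs": {
  "motion": [
    [[0.0019,0.0003,0.0054],[0,0,0]],
    [[0.002,0.0004,0.0053],[0,0,0]],
    [[0.0022,0.0004,0.0052],[0,0,0]],
    [[0.0023,0.0004,0.0052],[0,0,0]],
    [[0.0025,0.0005,0.0051],[0,0,0]],
    [[0.0026,0.0005,0.005],[0,0,0]],
    [[0.0028,0.0005,0.0049],[0,0,0]],
    [[0.0029,0.0005,0.0048],[0,0,0]],
    [[0.0031,0.0006,0.0047],[0,0,0]],
    [[0.0032,0.0006,0.0047],[0,0,0]]
  ]
}}

```text
time_s: 6.08
ee_pos: [472.8, 5.0, 173.5]
ee_rot: [180.0, 0.0, 10.4]
force: [-4.0, -2.8, 0.4]
gripper_width: 11.8
```

Run:
```python
from workcell import env
import cv2,numpy as np
x,y=(215,130)
im=env.grab_frame("side")[y:y+100,x:x+100,::-1]; cv2.imwrite("pics/d3.png",cv2.resize(im,(500,500),interpolation=cv2.INTER_CUBIC))
```

```text
(no output)
```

View pics/d3.png

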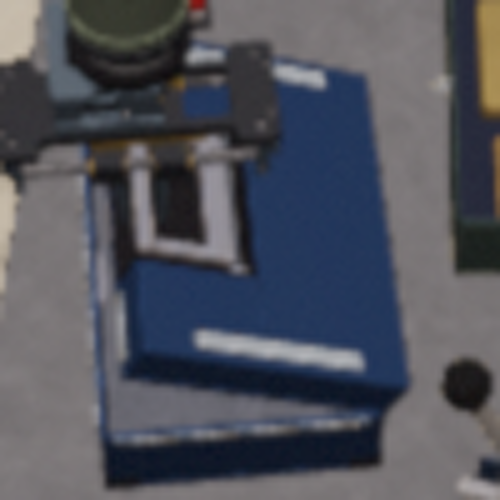

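The lid is up, with its front corner at about (130,375) and the grey lining showing. I'll carry on along the arc.

Request:
{"fn": "drive_tool", "kwargs": {
  "motion": [
    [[0.003,0.0006,0.0043],[0,0,0]],
    [[0.0032,0.0006,0.0042],[0,0,0]],
    [[0.0033,0.0006,0.0041],[0,0,0]],
    [[0.0034,0.0006,0.004],[0,0,0]],
    [[0.0036,0.0007,0.0039],[0,0,0]],
    [[0.0037,0.0007,0.0038],[0,0,0]],
    [[0.0038,0.0007,0.0037],[0,0,0]],
    [[0.0039,0.0007,0.0036],[0,0,0]],
    [[0.004,0.0007,0.0034],[0,0,0]],
    [[0.0041,0.0008,0.0033],[0,0,0]]
  ]
}}

```text
time_s: 6.97
ee_pos: [507.7, 11.4, 212.6]
ee_rot: [180.0, 0.2, 10.4]
force: [-9.2, -4.3, 7.6]
gripper_width: 11.3
```

Request:
{"fn": "drive_tool", "kwargs": {
  "motion": [
    [[0.0052,0.001,0.0039],[0,0,0]],
    [[0.0054,0.001,0.0038],[0,0,0]],
    [[0.0055,0.001,0.0036],[0,0,0]],
    [[0.0056,0.001,0.0033],[0,0,0]],
    [[0.0057,0.001,0.0031],[0,0,0]],
    [[0.0058,0.0011,0.0029],[0,0,0]],
    [[0.0059,0.0011,0.0027],[0,0,0]],
    [[0.006,0.0011,0.0025],[0,0,0]],
    [[0.0061,0.0011,0.0023],[0,0,0]],
    [[0.0062,0.0011,0.002],[0,0,0]]
  ]
}}

```text
time_s: 7.8
ee_pos: [568.1, 22.4, 243.4]
ee_rot: [180.0, -0.3, 10.4]
force: [-0.0, -2.1, 4.0]
gripper_width: 11.3
```

Run:
```python
from workcell import env
import cv2,numpy as np
x,y=(215,110)
im=env.grab_frame("side")[y:y+120,x:x+120,::-1]; cv2.imwrite("pics/d4.png",cv2.resize(im,(600,600),interpolation=cv2.INTER_CUBIC))
```

```text
(no output)
```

View pics/d4.png

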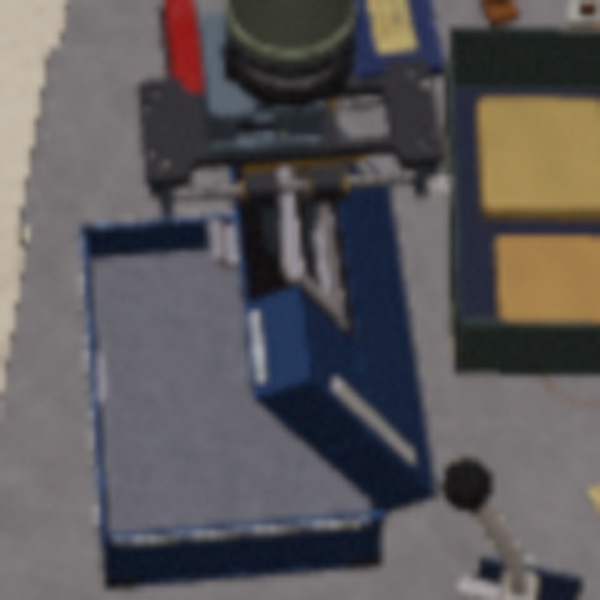

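The lid is now at about 1.05 rad, past its tipping point. I'll let go and lift straight out.

Request:
{"fn": "drive_tool", "kwargs": {
  "motion": [
    [[0,0,0],[0,0,0]],
    [[0,0,0],[0,0,0]],
    [[0,0,0.003],[0,0,0]],
    [[0,0,0.012],[0,0,0]],
    [[0,0,0.025],[0,0,0]],
    [[0,0,0.035],[0,0,0]],
    [[0,0,0.035],[0,0,0]],
    [[0,0,0.03],[0,0,0]],
    [[0,0,0.02],[0,0,0]],
    [[0,0,0.01],[0,0,0]]
  ],
  "claw": 1
}}

```text
time_s: 8.68
ee_pos: [566.8, 22.8, 414.8]
ee_rot: [180.0, -0.3, 10.5]
force: [-0.2, 0.3, -0.7]
gripper_width: 75.5
```

Run:
```python
from workcell import env
import cv2,numpy as np
x,y=(215,110)
im=env.grab_frame("side")[y:y+120,x:x+120,::-1]; cv2.imwrite("pics/d5.png",cv2.resize(im,(600,600),interpolation=cv2.INTER_CUBIC))
```

```text
(no output)
```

View pics/d5.png

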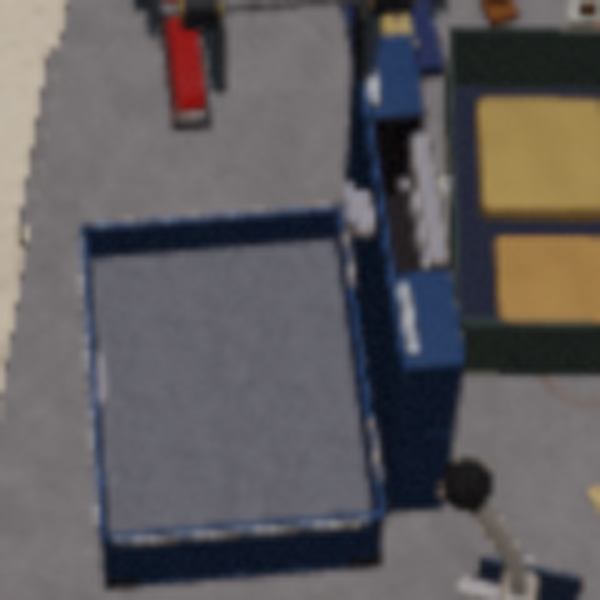

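The lid stands upright, and its top edge is at about (415,180). Now I'll go to the torch.

Request:
{"fn": "drive_tool", "kwargs": {
  "motion": [
    [[-0.0068,-0.037,-0.02],[0,0,-0.0805]],
    [[-0.0068,-0.037,-0.02],[0,0,-0.0805]],
    [[-0.0068,-0.037,-0.02],[0,0,-0.0805]],
    [[-0.0068,-0.037,-0.02],[0,0,-0.0805]],
    [[-0.0068,-0.037,-0.02],[0,0,-0.0805]],
    [[-0.0068,-0.037,-0.02],[0,0,-0.0805]],
    [[-0.0068,-0.037,-0.02],[0,0,-0.0805]],
    [[-0.0068,-0.037,-0.02],[0,0,-0.0805]],
    [[-0.0068,-0.037,-0.02],[0,0,-0.0805]],
    [[-0.0068,-0.037,-0.02],[0,0,-0.0805]]
  ],
  "claw": 0.65
}}

```text
time_s: 9.57
ee_pos: [498.7, -340.6, 213.8]
ee_rot: [-180.0, 0.1, -35.9]
force: [0.1, 0.7, -0.3]
gripper_width: 59.4
```

Request:
{"fn": "drive_tool", "kwargs": {
  "motion": [
    [[0,-0.004,-0.015],[0,0,0]],
    [[0,-0.004,-0.015],[0,0,0]],
    [[0,0,-0.015],[0,0,0]],
    [[0,0,-0.015],[0,0,0]],
    [[0,0,-0.015],[0,0,0]],
    [[0,0,-0.015],[0,0,0]],
    [[0,0,-0.015],[0,0,0]],
    [[0,0,-0.01],[0,0,0]],
    [[0,0,0],[0,0,0]],
    [[0,0,0],[0,0,0]]
  ]
}}

```text
time_s: 10.4
ee_pos: [499.5, -347.2, 100.0]
ee_rot: [-180.0, 0.1, -35.7]
force: [0.2, 0.6, 0.2]
gripper_width: 59.2
```

Run:
```python
from workcell import env
import cv2,numpy as np
from h import *
print(env.state()['ee_pos'],env.state()['ee_rot'])
L=[]
for n,(x,y) in(("side",(195,250)),("top",(330,160))):
    im=env.grab_frame(n)[y:y+80,x:x+80,::-1]; L.append(cv2.resize(im,(390,390),interpolation=cv2.INTER_CUBIC))
cv2.imwrite("pics/d6.png",np.hstack(L))
```

```text
[ 499.4711846  -347.16050834  100.00067625] [-1.79988378e+02  7.93870106e-02 -3.56938390e+01]
```

View pics/d6.png

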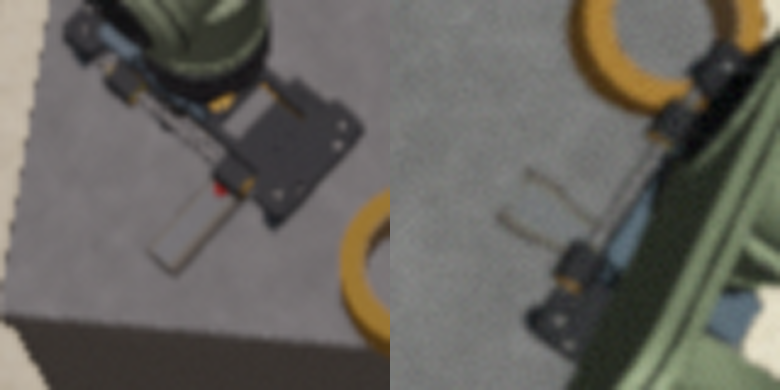

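The hand is over the torch, aligned with its axis, and the red button shows at about (222,190) in the left panel. I'll lower and grip.

Request:
{"fn": "drive_tool", "kwargs": {
  "motion": [
    [[0,-0.004,-0.012],[0,0,0]],
    [[0,-0.004,-0.012],[0,0,0]],
    [[0,0,-0.012],[0,0,0]],
    [[0,0,-0.012],[0,0,0]],
    [[0,0,-0.012],[0,0,0]],
    [[0,0,-0.012],[0,0,0]],
    [[0,0,-0.011],[0,0,0]],
    [[0,0,-0.007],[0,0,0]],
    [[0,0,-0.004],[0,0,0]],
    [[0,0,0],[0,0,0]]
  ]
}}

```text
time_s: 11.33
ee_pos: [499.2, -355.3, 5.4]
ee_rot: [-180.0, 0.1, -35.7]
force: [-0.7, 0.3, -0.2]
gripper_width: 58.9
```

Request:
{"fn": "drive_tool", "kwargs": {
  "motion": [
    [[0,0,0],[0,0,0]],
    [[0,0,0],[0,0,0]],
    [[0,0,0],[0,0,0]],
    [[0,0,0],[0,0,0]],
    [[0,0,0],[0,0,0]],
    [[0,0,0],[0,0,0]],
    [[0,0,0],[0,0,0]],
    [[0,0,0],[0,0,0]],
    [[0,0,0],[0,0,0]],
    [[0,0,0],[0,0,0]]
  ],
  "claw": 0,
  "force": 20
}}

```text
time_s: 12.17
ee_pos: [499.7, -355.5, 7.0]
ee_rot: [-180.0, -0.0, -35.7]
force: [-2.0, 1.6, 5.2]
gripper_width: 26.9
```

Request:
{"fn": "drive_tool", "kwargs": {
  "motion": [
    [[0,0,0.005],[0,0,0]],
    [[0,0,0.01],[0,0,0]],
    [[0,0,0.018],[0,0,0]],
    [[0,0,0.025],[0,0,0]],
    [[0,0,0.025],[0,0,0]],
    [[0,0,0.025],[0,0,0]],
    [[0,0,0.025],[0,0,0]],
    [[0,0,0.025],[0,0,0]],
    [[0,0,0.015],[0,0,0]],
    [[0,0,0.007],[0,0,0]]
  ]
}}

```text
time_s: 13.0
ee_pos: [500.9, -356.4, 190.0]
ee_rot: [180.0, -0.3, -35.7]
force: [0.6, -0.9, -2.3]
gripper_width: 26.7
```

Request:
{"fn": "drive_tool", "kwargs": {
  "motion": [
    [[0.0007,0.01,0],[0,0,0.035]],
    [[0.0007,0.018,0],[0,0,0.04]],
    [[0.0007,0.02,0],[0,0,0.04]],
    [[0.0007,0.02,0],[0,0,0.04]],
    [[0.0007,0.02,0],[0,0,0.04]],
    [[0.0007,0.02,0],[0,0,0.04]],
    [[0.0007,0.02,0],[0,0,0.04]],
    [[0.0007,0.02,0],[0,0,0.04]],
    [[0.0007,0.02,0],[0,0,0.04]],
    [[0.0007,0.02,0],[0,0,0.04]]
  ]
}}

```text
time_s: 13.83
ee_pos: [505.5, -165.5, 185.0]
ee_rot: [-180.0, 0.2, -12.9]
force: [0.2, 0.1, -1.8]
gripper_width: 27.2
```

Request:
{"fn": "drive_tool", "kwargs": {
  "motion": [
    [[0.0007,0.02,0],[0,0,0.04]],
    [[0.0007,0.02,0],[0,0,0.04]],
    [[0.0007,0.02,0],[0,0,0.04]],
    [[0.0007,0.02,0],[0,0,0.04]],
    [[0.0007,0.02,0],[0,0,0.04]],
    [[0.0007,0.02,0],[0,0,0.04]],
    [[0.0007,0.02,0],[0,0,0.04]],
    [[0.0007,0.02,0],[0,0,0.04]],
    [[0.0007,0.015,0],[0,0,0.04]],
    [[0.0007,0.005,0],[0,0,0.05]]
  ]
}}

```text
time_s: 14.67
ee_pos: [512.2, 15.1, 185.0]
ee_rot: [-179.9, 0.2, 10.8]
force: [-0.5, 0.3, -0.9]
gripper_width: 26.5
```

Run:
```python
from workcell import env
import cv2,numpy as np
L=[]
s=env.state();print(s['ee_pos'],s['ee_rot'],s['gripper_width'])
for n,(x,y) in(("side",(205,110)),("top",(185,130))):
    im=env.grab_frame(n)[y:y+120,x:x+120,::-1]; L.append(cv2.resize(im,(390,390),interpolation=cv2.INTER_CUBIC))
cv2.imwrite("pics/d7.png",np.hstack(L))
```

```text
[512.23119593  15.11819204 184.96285855] [-1.79894649e+02  1.74856369e-01  1.07570333e+01] 26.537045156323217
```

View pics/d7.png

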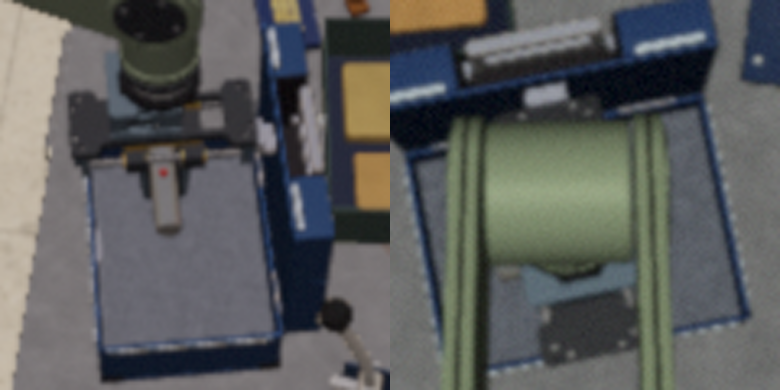

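The torch is held level over the open case, in the left panel at about (165,195), and the lid is still upright. I'll shift slightly forward and lower.

Request:
{"fn": "drive_tool", "kwargs": {
  "motion": [
    [[-0.003,-0.0015,-0.008],[0,0,0]],
    [[-0.003,-0.0015,-0.014],[0,0,0]],
    [[-0.003,-0.001,-0.016],[0,0,0]],
    [[0,0,-0.016],[0,0,0]],
    [[0,0,-0.016],[0,0,0]],
    [[0,0,-0.015],[0,0,0]],
    [[0,0,-0.014],[0,0,0]],
    [[0,0,-0.012],[0,0,0]],
    [[0,0,-0.009],[0,0,0]],
    [[0,0,-0.005],[0,0,0]]
  ]
}}

```text
time_s: 15.6
ee_pos: [503.2, 7.9, 59.8]
ee_rot: [-180.0, 0.2, 10.4]
force: [-0.5, -0.6, -1.4]
gripper_width: 26.5
```

Request:
{"fn": "drive_tool", "kwargs": {
  "motion": [
    [[0,0,-0.002],[0,0,0]],
    [[0,0,-0.002],[0,0,0]],
    [[0,0,-0.001],[0,0,0]],
    [[0,0,-0.001],[0,0,0]],
    [[0,0,-0.001],[0,0,0]],
    [[0,0,0],[0,0,0]],
    [[0,0,0],[0,0,0]],
    [[0,0,0],[0,0,0]],
    [[0,0,0],[0,0,0]],
    [[0,0,0],[0,0,0]]
  ]
}}

```text
time_s: 16.43
ee_pos: [504.8, 8.5, 54.7]
ee_rot: [180.0, -0.0, 10.4]
force: [0.4, 0.2, -0.7]
gripper_width: 26.8
```

Request:
{"fn": "drive_tool", "kwargs": {
  "motion": [
    [[0,0,-0.001],[0,0,0]],
    [[0,0,-0.001],[0,0,0]],
    [[0,0,-0.001],[0,0,0]],
    [[0,0,-0.001],[0,0,0]],
    [[0,0,-0.001],[0,0,0]],
    [[0,0,0],[0,0,0]],
    [[0,0,0],[0,0,0]],
    [[0,0,0],[0,0,0]],
    [[0,0,0],[0,0,0]],
    [[0,0,0],[0,0,0]]
  ]
}}

```text
time_s: 17.27
ee_pos: [504.8, 8.5, 49.6]
ee_rot: [-180.0, -0.0, 10.4]
force: [-1.1, -0.2, -0.2]
gripper_width: 27.3
```

Request:
{"fn": "drive_tool", "kwargs": {
  "motion": [
    [[0,0,-0.0005],[0,0,0]],
    [[0,0,-0.0005],[0,0,0]],
    [[0,0,-0.0005],[0,0,0]],
    [[0,0,-0.0005],[0,0,0]],
    [[0,0,0],[0,0,0]],
    [[0,0,0],[0,0,0]],
    [[0,0,0],[0,0,0]],
    [[0,0,0],[0,0,0]],
    [[0,0,0],[0,0,0]],
    [[0,0,0],[0,0,0]]
  ]
}}

```text
time_s: 18.1
ee_pos: [504.7, 8.5, 47.6]
ee_rot: [180.0, -0.0, 10.4]
force: [-0.3, -0.3, -1.2]
gripper_width: 26.8
```

Request:
{"fn": "drive_tool", "kwargs": {
  "motion": [
    [[0,0,-0.0005],[0,0,0]],
    [[0,0,-0.0005],[0,0,0]],
    [[0,0,-0.0005],[0,0,0]],
    [[0,0,-0.0005],[0,0,0]],
    [[0,0,0],[0,0,0]],
    [[0,0,0],[0,0,0]],
    [[0,0,0],[0,0,0]],
    [[0,0,0],[0,0,0]],
    [[0,0,0],[0,0,0]],
    [[0,0,0],[0,0,0]]
  ]
}}

```text
time_s: 18.93
ee_pos: [504.8, 8.5, 47.0]
ee_rot: [180.0, -0.0, 10.4]
force: [-2.8, -0.2, 10.4]
gripper_width: 27.0
```

The torch touches the floor at a TCP height of about 47 mm, as expected. I'll ease the pressure and let go.

Request:
{"fn": "drive_tool", "kwargs": {
  "motion": [
    [[0,0,0.0005],[0,0,0]],
    [[0,0,0.0005],[0,0,0]],
    [[0,0,0],[0,0,0]],
    [[0,0,0],[0,0,0]],
    [[0,0,0],[0,0,0]],
    [[0,0,0],[0,0,0]],
    [[0,0,0],[0,0,0]],
    [[0,0,0],[0,0,0]],
    [[0,0,0],[0,0,0]],
    [[0,0,0],[0,0,0]]
  ]
}}

```text
time_s: 19.77
ee_pos: [504.8, 8.5, 47.0]
ee_rot: [180.0, -0.0, 10.4]
force: [-1.1, 0.4, 6.2]
gripper_width: 26.9
```

Request:
{"fn": "drive_tool", "kwargs": {
  "motion": [
    [[0,0,0],[0,0,0]],
    [[0,0,0],[0,0,0]],
    [[0,0,0],[0,0,0]],
    [[0,0,0],[0,0,0]],
    [[0,0,0],[0,0,0]],
    [[0,0,0],[0,0,0]],
    [[0,0,0],[0,0,0]],
    [[0,0,0],[0,0,0]],
    [[0,0,0],[0,0,0]],
    [[0,0,0],[0,0,0]]
  ],
  "claw": 0.55
}}

```text
time_s: 20.6
ee_pos: [504.8, 8.5, 46.6]
ee_rot: [180.0, -0.0, 10.4]
force: [0.2, -0.0, 0.1]
gripper_width: 50.1
```

Request:
{"fn": "drive_tool", "kwargs": {
  "motion": [
    [[0,0,0.005],[0,0,0]],
    [[0,0,0.01],[0,0,0]],
    [[0,0,0.015],[0,0,0]],
    [[0,0,0.02],[0,0,0]],
    [[0,0,0.02],[0,0,0]],
    [[-0.005,0,0.02],[0,0,0]],
    [[-0.01,0,0.02],[0,0,0]],
    [[-0.01,0,0.02],[0,0,0]],
    [[-0.01,0,0.02],[0,0,0]],
    [[-0.01,0,0.02],[0,0,0]]
  ]
}}

```text
time_s: 21.43
ee_pos: [459.2, 8.5, 218.6]
ee_rot: [180.0, -0.1, 10.4]
force: [0.5, -0.7, -0.5]
gripper_width: 50.2
```

Request:
{"fn": "drive_tool", "kwargs": {
  "motion": [
    [[-0.005,0.03,0.01],[0,0,0]],
    [[-0.005,0.035,0.01],[0,0,0]],
    [[-0.005,0.035,0.01],[0,0,0]],
    [[-0.005,0.035,0],[0,0,0]],
    [[-0.005,0.035,0],[0,0,0]],
    [[-0.005,0.035,0],[0,0,0]],
    [[-0.005,0.035,0],[0,0,0]],
    [[-0.005,0.03,0],[0,0,0]],
    [[0,0.02,0],[0,0,0]],
    [[0,0.01,0],[0,0,0]]
  ]
}}

```text
time_s: 22.27
ee_pos: [419.2, 311.0, 247.4]
ee_rot: [-179.9, -0.1, 10.6]
force: [0.5, 1.2, -0.4]
gripper_width: 50.2
```

Run:
```python
from workcell import env
import cv2,numpy as np
L=[]
s=env.state();print(s['time_s'],s['ee_pos'],s['qvel'],s['gripper_width'])
for n,(x,y,w) in(("side",(205,110,120)),("top",(185,130,120))):
    im=env.grab_frame(n); cv2.imwrite(f"pics/f_{n}.png",im[:,:,::-1]); L.append(cv2.resize(im[y:y+w,x:x+w,::-1],(390,390),interpolation=cv2.INTER_CUBIC))
cv2.imwrite("pics/d8.png",np.hstack(L))
```

```text
22.2667 [419.24924463 310.9558812  247.44791975] [ 8.75028829  5.91732015 -7.16328353 -1.57141734  2.71421327  9.45436404] 50.23478940025785
```

View pics/d8.png

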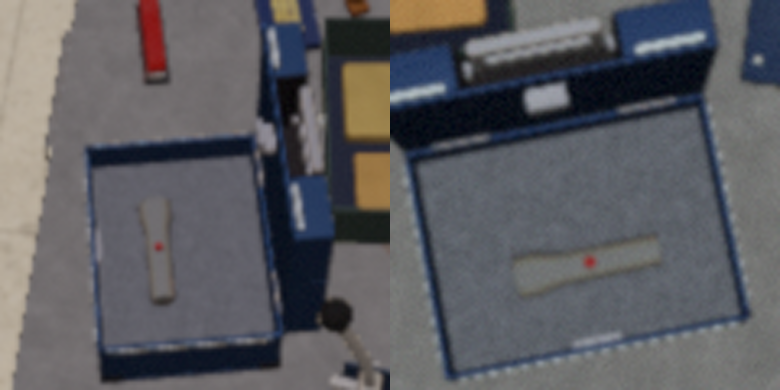

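View pics/f_side.png

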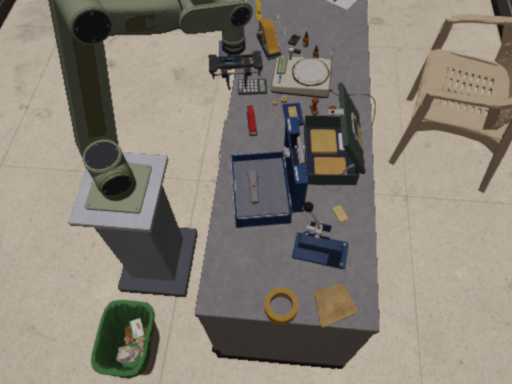

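The torch lies flat on the case floor at about (158,247) in the left panel. The lid is upright, and the stapler (252,120) and tape roll (281,305) are where they were. I'll let everything settle, then hand in.

Request:
{"fn": "drive_tool", "kwargs": {
  "motion": [
    [[0,0,0],[0,0,0]],
    [[0,0,0],[0,0,0]],
    [[0,0,0],[0,0,0]],
    [[0,0,0],[0,0,0]],
    [[0,0,0],[0,0,0]],
    [[0,0,0],[0,0,0]],
    [[0,0,0],[0,0,0]],
    [[0,0,0],[0,0,0]],
    [[0,0,0],[0,0,0]],
    [[0,0,0],[0,0,0]]
  ]
}}

```text
time_s: 23.2
ee_pos: [419.7, 308.5, 246.6]
ee_rot: [180.0, -0.0, 10.4]
force: [-0.4, 0.3, 0.2]
gripper_width: 50.4
```

```bash
python3 -c "
from workcell import env
print(env.job_done())"
```

```text
the job is handed in; nothing more can be done
None
```

The case is open and the torch is lying flat on its floor. I handed the job in at about 23 s of the 61 s allowed; it reports no verdict.

- **Lid:** I gripped the paddle bar, pulled it up to about 0.42 rad to trip the latch, and raised the lid with it to about 1.05 rad. I let go there, and the lid's spring carried it upright, where it stayed.
- **Torch:** I gripped it at its middle and lowered it into the case in steps of 1 mm or less. It touched the floor at about 10 N. I eased that to about 6 N, let go and moved the arm clear.
- **Last checks:** The final pictures show the lid upright, the torch flat and the stapler and tape roll apparently where they were, judged by eye rather than measured. The gripper was touching nothing. The largest force in the readings, taken at the end of each move, was about 13 N, and no check failed or disagreed.

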